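# Hang the ring lamp on the high J-hook

## Task

Lift the microscope ring lamp, the white one with the open middle, out of its stand and hang it by its rim on the high J-hook, resting on the hook's bar behind the upturned tip. Let it hang there still, and leave the two solid stage plates in their stands undisturbed.

Things in the scene. Friction and masses are not known exactly. Their poses are not given: they have to be found in the camera images.
- ring_lamp: White flat ring, open middle, LED dots on one face (may face either way). Outer diameter 140 mm, bore 78 (rim 31 wide), 16 thick, 0.22 kg. Origin: its centre; x = ring axis, z up. Stands on edge, top 150 mm above the bench, in a grey stand: slot 20 wide, 30 deep, foot 80 x 100, walls 40 high. Grip the rim's top across x, tips at most 20 mm below the top edge: the bar needs the rest.
- hook: Fixed J-hook of flat steel, 24 mm wide. Origin: on the bench below the middle of its level bar; x from tip to post, z up, tip roughly faces the robot. Bar: along x, 8 mm thick, flat top side 240 mm above the bench, from the upturned tip (x = -72 to -66 mm, 18 mm higher than the bar's top side) to the post (x = 55 to 65, no higher than the bar). Foot x -10 to 100, 120 wide. Hung, the ring's centre is at z about 202 mm.
- plate_dark: Bystander: solid white stage plate, a dark spot of 60 mm in its middle (not a hole), diameter 140 mm, 11 thick. Origin: its centre; x = its axis. Stands on edge in a stand like the ring lamp's, top 150 mm above the bench.
- plate_plain: Bystander: solid plain white stage plate, diameter 140 mm, 11 thick. Origin: its centre; x = its axis. Stands on edge in a stand like the ring lamp's, top 150 mm above the bench. The three stands and the hook stand in a row across the bench, in any order, 150 to 270 mm apart.
There are look-alikes about, which are no part of the job. Of the things that look like the hook, the smallest one is meant.

How it is judged:
At the end, for the whole second after the job is handed in: The ring lamp hangs at rest (under 0.03 m/s, 0.5 rad/s) on the J-hook's bar between tip and post: centre 186 to 212 mm above the bench and within 30 mm sideways of the bar, upright within 20 degrees; both stage plates are within 20 mm of where they stood (x of ring_lamp in the frame of hook between -0.065 and 0.05 m and y of ring_lamp in the frame of hook between -0.03 and 0.03 m and z of ring_lamp in the frame of hook between 0.186 and 0.212 m and angle between ring_lamp's own x axis and vertical above 1.2 rad and contact force between ring_lamp and hook above 0.5 N and linear speed of ring_lamp below 0.03 m/s and angular speed of ring_lamp below 0.5 rad/s and distance of each of plate_dark, plate_plain from where it was at the start of the episode below 0.02 m); the robot touches nothing.
It fails at once if the dark-spotted stage plate is moved by more than 20 mm (distance of plate_dark from where it was at the start of the episode above 0.02 m).
It fails at once if the plain stage plate is moved by more than 20 mm (distance of plate_plain from where it was at the start of the episode above 0.02 m).
It also fails if it takes over 54 s, if anything falls off the work surface, if the arm or the gripper's body presses on something with over 40 N, if the wrist force passes 120 N, or if a joint passes its speed limit or range.

## Robot

A 6-joint arm with a two-finger parallel gripper is mounted at the origin on the work surface. World frame = base frame: x ahead of the robot, y to its left, z up, the work surface at z = 0. Lengths are in m, angles in rad, forces in N, time in s.
With the tool pointing down it reaches from about 0.3 to 1 m from the base axis. Payload 5.1 kg.
Tool frame: the origin (TCP) lies on the centre line of the jaws, within the pads' length; the fingertips stand 19 mm ahead of it and the grasp point (between the pads) is the TCP; x points along the fingers, y is the direction in which the jaws open and shut, and the axes are right-handed (so a half turn about x gives the same grasp; the last joint's range is limited). The gripper opens to 95 mm and grips with 3 to 60 N. Pads are 20 mm wide; open, the fingers measure 119 mm over their backs; the gripper's body (75 mm by 180 mm) begins 59 mm behind the grasp point.
Start: joints at [1.248, 0.124, 1.65, -0, 1.367, -0.083], TCP at [0.154, 0.631, 0.207] pointing down, gripper open.
Joint ranges: [-2.61, 2.61], [-1.02, 2.33], [0.03, 2.71], [-1.35, 4.49], [0.32, 2.68], [-2.91, 2.91]. Speed limits (rad/s): [2.57, 2.57, 3.14, 3.14, 3.14, 3.14].

## Interface

Orientations are given as a 3x3 rotation matrix whose columns are the frame's x, y, z axes.
In Python, from plant import ctrl gives the robot as it stands.
- The arm moves only by the shell command python3 -m inch 'ROWS' [OPENING]. ROWS is JSON, a list of rows, each an object with "xyz": the shift along the tool's x, y, z in cm, a list of three; "twist": the turn about the tool's x in degrees. In form: [{"xyz": [dx, dy, dz], "twist": twist}, ...]. A call has 1 to 8 rows; each row is the pose to reach, as a shift and turn from the pose measured when the call began, along the tool's axes at that moment; what a row does not reach only later rows make up. A row lasts 1/12 s, in which the tool goes at most 41.7 mm and 7.16 degrees, less where a joint would pass 70% of its speed; a pose out of reach is approached as far as the arm can. A call with a gripper value outside its range is refused whole. OPENING is the opening, from 0 (shut) to 1 (fully open), set as the call begins (- or left out, the last holds). The fingers move at their own pace and stop on an object; the grip force is fixed at half the most. Time passes only in rows, so rows that repeat a pose let the fingers close. It gives the time, the measured TCP pose, the force and the opening at its end, in the units of the state.
- ctrl.state(): the state, without advancing time (a new reading comes with each control period).
- ctrl.camera(name): name is "scene" or "top" or "wrist"; returns a dict with "image" (420x560x3 uint8, blue, green, red), "K" (3x3 intrinsics, pixels), "rvec" (rotation vector, rad) and "tvec" (3), from world to camera coordinates, as OpenCV has them. Camera axes: x right, y down, z forward; pixel columns grow to the right and rows downward; lengths in m; the calibration is good to about 2 mm. A picture is of the moment at which its call begins. There is no depth.
- ctrl.sign_off(): hands the job in, once; it reports no verdict.
The state is a dict: "clock": time; "joints": joint angles; "qd": joint speeds; "effort": joint torques, N m; "tcp_pos": TCP position; "tcp_rot": TCP orientation; "force": force on the tool from outside, world axes, zero at the start; "wrist_torque": the same for the moment, N m; "gripper_width": opening from 0.0 (shut) to 1.0 (fully open).
Only numpy, scipy, OpenCV 4.12 (cv2) and the standard library are available. Lean on these libraries where they do the work, as an engineer would, in place of code of your own. Each camera call takes 0.05 s, during which the arm holds its last target.

## Working session

There is one attempt and no reset: what is moved stays moved. The work goes in short steps, Python scripts to look and compute and a shell command to move; the robot and the scene stay as the last step left them, time stands still between calls to the robot, and variables do not carry over. Pictures are saved under pics/ and viewed, and the job is handed in when it is done.

```bash
ls; mkdir -p pics; python3 - <<'E'
from plant import ctrl
import cv2,numpy as np
for n in ["scene","top","wrist"]:
    c=ctrl.camera(n); cv2.imwrite(f"pics/{n}0.png",c["image"]); np.savez(f"{n}0.npz",**c)
    R=cv2.Rodrigues(c["rvec"])[0]; print(n,-R.T@np.ravel(c["tvec"]),R[2], c["K"][0,0])
s=ctrl.state();print(s)
E
```

```text
pics
scene [0.73410332 0.3967992  0.78599618] [-0.36232902 -0.4512919  -0.815508  ] 416.95274327822113
top [0.37271168 0.02452959 1.06307019] [ 0.06104443 -0.00745274 -0.99810723] 445.75981262336404
wrist [0.07376895 0.64978868 0.3837796 ] [ 0.282152   -0.07030056 -0.95679051] 314.0812666779875
{'clock': 0.15, 'joints': array([ 1.24840879e+00,  1.24363217e-01,  1.65133049e+00, -8.36479657e-06,
        1.36744294e+00, -8.26219676e-02]), 'qd': array([ 6.56339371e-05, -7.76141818e-04, -2.07398743e-03, -4.24583253e-04,
        2.98143319e-04,  6.27742549e-04]), 'effort': array([ 1.64909961e-04, -4.18194687e+01, -3.60469830e+01,  7.74664572e-02,
        4.68835642e-02, -9.13696613e-05]), 'tcp_pos': array([0.15424998, 0.63093635, 0.20648191]), 'tcp_rot': array([[-4.81415069e-04,  2.37472891e-01,  9.71394047e-01],
       [-1.46704188e-03,  9.71392946e-01, -2.37473349e-01],
       [-9.99998808e-01, -1.53939900e-03, -1.19260525e-04]]), 'force': array([-0.12038074, -0.53072521,  0.97721998]), 'wrist_torque': array([0.02125706, 0.0439994 , 0.00435423]), 'gripper_width': 0.9983852962497829}
```

View pics/scene0.png

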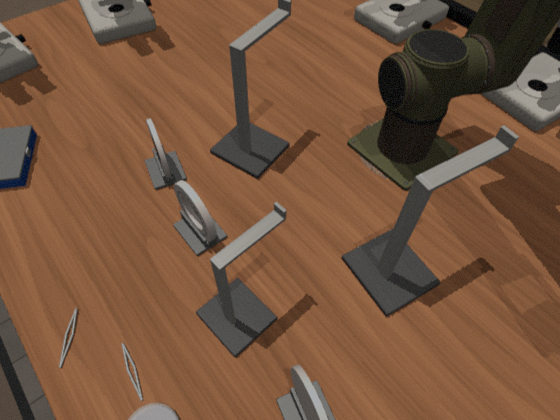

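View pics/top0.png

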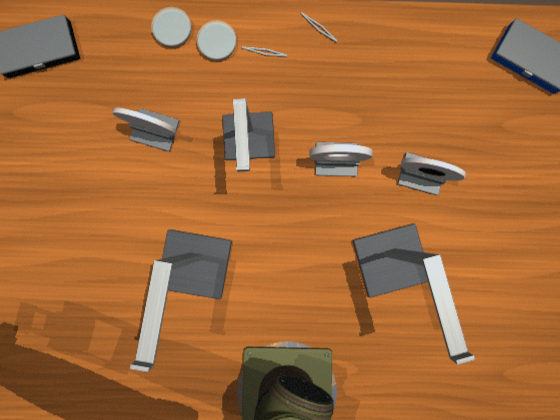

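View pics/wrist0.png

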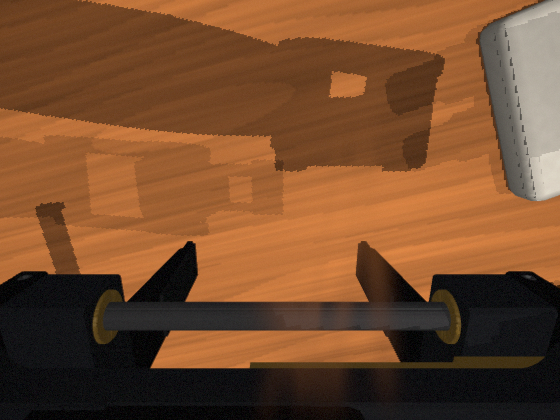

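```bash
python3 - <<'E'
import cv2,numpy as np
t=cv2.imread("pics/top0.png");s=cv2.imread("pics/scene0.png")
f=lambda i,x,y,w,h:cv2.resize(i[y:y+h,x:x+w],(400,300),interpolation=cv2.INTER_CUBIC)
a=np.vstack([np.hstack([f(t,105,90,80,60),f(t,300,125,80,60)]),np.hstack([f(t,390,140,80,60),f(s,120,110,140,140)])])
cv2.imwrite("pics/crop0.png",a)
E
```

```text
(no output)
```

View pics/crop0.png

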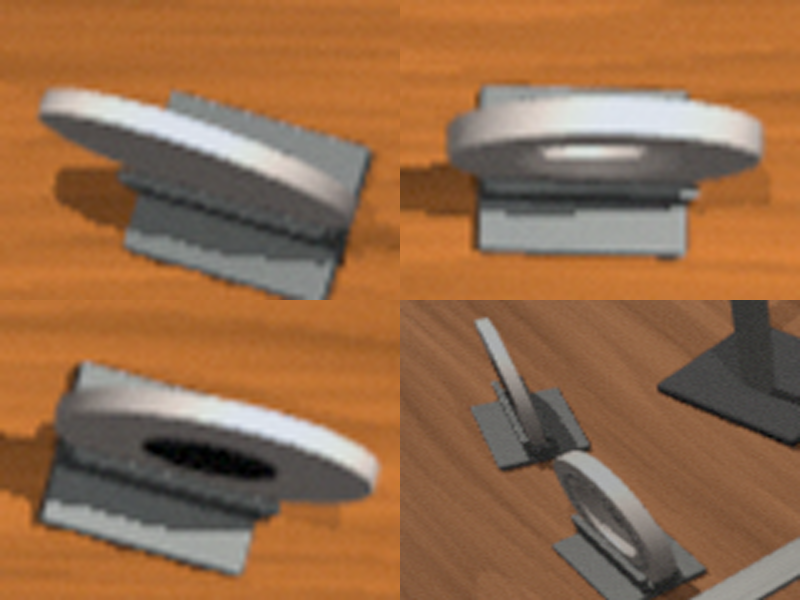

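```bash
cat > h.py <<'E'
import cv2,numpy as np
from scipy.optimize import minimize
def ld(n): 
    d=np.load(n+".npz"); return {k:d[k] for k in d.files}
def proj(c,P): return cv2.projectPoints(np.asarray(P,float),c["rvec"],c["tvec"],c["K"],None)[0][:,0]
def hullmask(c,P,S=4):
    m=np.zeros((420*S,560*S),np.uint8); p=cv2.convexHull(((proj(c,P)+.5)*S-.5).astype(np.float32))
    cv2.fillConvexPoly(m,np.round(p).astype(np.int32),255); return cv2.resize(m,(560,420),interpolation=cv2.INTER_AREA)/255.
def pts_ring(x,y,yaw,z=.08,r=.07,t=.016):
    a=np.linspace(0,2*np.pi,60,endpoint=False); u=np.array([np.cos(yaw),np.sin(yaw),0]); v=np.array([-u[1],u[0],0])
    return np.vstack([[x,y,z]+s*t/2*u+r*(np.cos(a)[:,None]*v+np.sin(a)[:,None]*[0,0,1]) for s in(-1,1)])
def box(x,y,yaw,x0,x1,w,z0,z1):
    u=np.array([np.cos(yaw),np.sin(yaw),0]); v=np.array([-u[1],u[0],0])
    return np.array([[x,y,0]+a*u+b*v+[0,0,cz] for a in(x0,x1) for b in(-w/2,w/2) for cz in(z0,z1)])
E
python3 - <<'E'
from h import *
for n in["top0","scene0"]:
    c=ld(n); hsv=cv2.cvtColor(c["image"],cv2.COLOR_BGR2HSV)
    m=((hsv[...,1]<60)&(hsv[...,2]>60))*255
    x,y=(200,80) if n=="top0" else (170,170)
    cr=np.hstack([cv2.resize(q[y:y+110,x:x+190].astype(np.uint8),(400,240),interpolation=cv2.INTER_NEAREST) for q in (c["image"],np.dstack([m]*3))])
    cr2=cv2.resize(c["image"][y:y+200 if n!="top0" else y+110,x:x+190],(800,480))
    cv2.imwrite(f"pics/m_{n}.png",cr2)
    # world of pixel
E
```

```text
(no output)
```

View pics/m_top0.png

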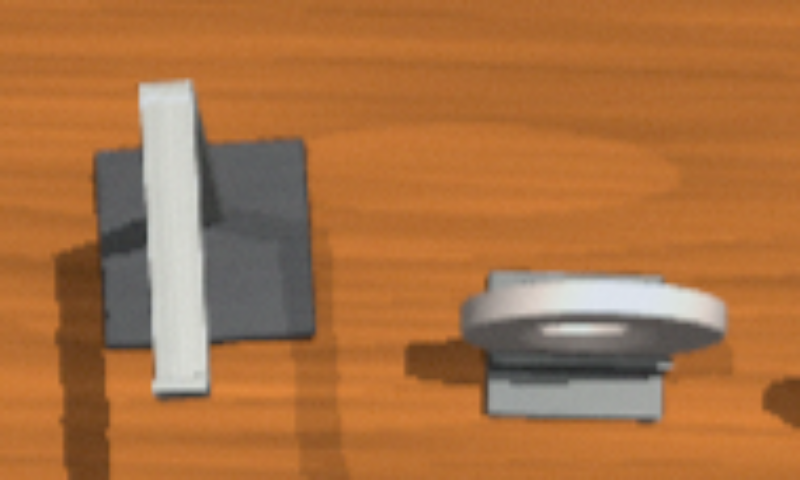

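View pics/m_scene0.png

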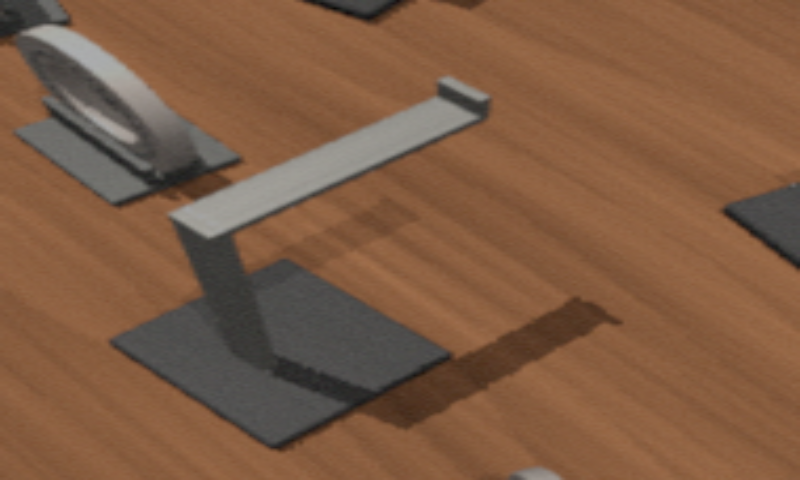

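```bash
cat > fit.py <<'E'
from h import *
from scipy.optimize import least_squares
T=ld("top0");S=ld("scene0")
ft=lambda p:np.array([200+p[0]/800*190-.4,80+p[1]/480*110-.4])
fs=lambda p:np.array([170+p[0]/800*190-.4,170+p[1]/480*200-.4])
# hook: local pts (x,y,z)
H=[(T,ft((140,85)),(.065,.012,.24)),(T,ft((191,80)),(.065,-.012,.24)),
(T,ft((153,388)),(-.072,.012,.258)),(T,ft((208,386)),(-.072,-.012,.258)),
(T,ft((95,153)),(.1,.06,.008)),(T,ft((302,140)),(.1,-.06,.008)),(T,ft((314,333)),(-.01,-.06,.004)),(T,ft((106,346)),(-.01,.06,.004)),
(S,fs((170,215)),(.065,-.012,.24)),(S,fs((208,238)),(.065,.012,.24)),
(S,fs((438,79)),(-.069,-.012,.258)),(S,fs((489,99)),(-.069,.012,.258)),
(S,fs((110,345)),(.1,-.06,.003)),(S,fs((275,447)),(.1,.06,0)),(S,fs((450,357)),(-.01,.06,.004))]
def res(p,H):
    u=np.array([np.cos(p[2]),np.sin(p[2]),0]);v=np.array([-u[1],u[0],0]);r=[]
    for c,q,l in H: r+=list(proj(c,[[p[0],p[1],l[2]]+l[0]*u+l[1]*v])[0]-q)
    return r
s=least_squares(res,[.6,.1,0],args=(H,),loss='soft_l1')
print("hook",s.x,np.round(np.array(res(s.x,H)).reshape(-1,2),1).tolist())
# ring silhouettes
def mask(c,n,box_):
    hsv=cv2.cvtColor(c["image"],cv2.COLOR_BGR2HSV).astype(int); return hsv
# ring foot-free: use extreme clicks with hull edges
def rr(p):
    r=[]
    a=proj(T,pts_ring(*p)); 
    r+=[a[:,0].min()-ft((461,0))[0],a[:,0].max()-ft((727,0))[0],a[:,1].min()-ft((0,278))[1],a[:,1].max()-ft((0,354))[1]]
    b=proj(S,pts_ring(*p)); r+=[b[:,0].min()-fs((14,0))[0],b[:,1].min()-fs((0,25))[1],b[:,0].max()-fs((193,0))[0]]
    return r
best=min((least_squares(rr,[.55,-.07,y0],diff_step=1e-4) for y0 in(-.2,0,.2)),key=lambda s:s.cost)
print("ring",best.x,np.round(best.fun,1))
np.savez("fit.npz",hook=s.x,ring=best.x)
for c,n in((T,"t"),(S,"s")):
    im=cv2.resize(c["image"],None,fx=4,fy=4)
    for P in (pts_ring(*best.x),pts_ring(*best.x,r=.039),box(*s.x,-.072,.065,.024,.232,.24),box(*s.x,-.072,-.066,.024,.24,.258)):
        hu=cv2.convexHull(((proj(c,P)+.5)*4).astype(np.int32)); cv2.polylines(im,[hu],True,(0,255,0),1)
    x,y=(200,80) if n=="t" else (160,160)
    cv2.imwrite(f"pics/ov_{n}.png",im[y*4:y*4+560,x*4:x*4+780])
E
python3 fit.py
```

```text
hook [0.55593394 0.10428013 0.09378687] [[-1.0, -0.1], [-0.3, 0.2], [-0.5, 1.5], [-0.3, 1.1], [-0.6, 0.1], [0.2, -0.2], [0.4, 1.2], [-0.2, 1.6], [-1.6, -0.4], [-0.4, 0.5], [-0.1, -0.6], [-1.5, -0.0], [-1.3, -0.3], [-0.7, 2.6], [0.5, -0.2]]
ring [ 0.55167679 -0.10301913 -0.0177292 ] [-0.7 -0.2 -0.2  1.  -0.8 -0.4 -0.2]
```

View pics/ov_t.png

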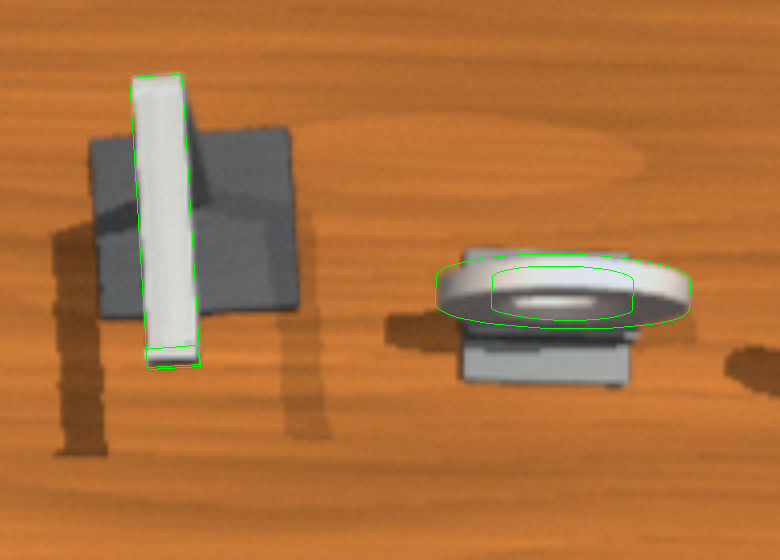

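View pics/ov_s.png

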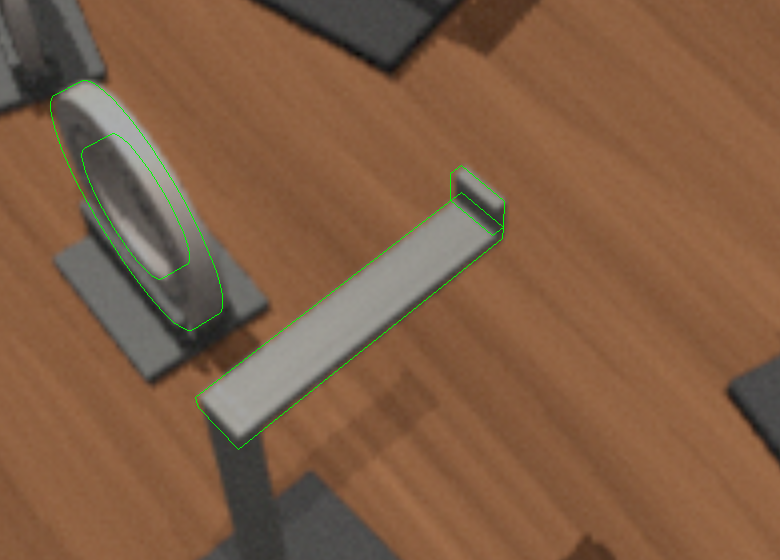

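The ring lamp is the middle disc in the row, at top (340,155) / scene (195,215): it is thicker and open, with wood and light visible through the bore. The look-alikes are the plain plate at top (145,125), the dark-spot plate at top (432,170) and the flat discs at top (171,27) and (216,40). The smallest hook, at top (241,135) / scene (250,235), is in the row. The big ones at top (155,315) and (445,310) are decoys. Next I check obstacle heights.

```bash
cat >> h.py <<'E'
def tri(a,pa,b,pb):
    M=lambda c:c["K"]@np.hstack([cv2.Rodrigues(c["rvec"])[0],c["tvec"].reshape(3,1)])
    X=cv2.triangulatePoints(M(a),M(b),np.array(pa,float),np.array(pb,float)).ravel();return X[:3]/X[3]
def go(x,y,z,yaw):
    """target world TCP and yaw(deg) of tool y -> tool-frame cm and twist"""
    from plant import ctrl
    s=ctrl.state();R=s["tcp_rot"];d=R.T@(np.array([x,y,z])-s["tcp_pos"])*100
    c=np.degrees(np.arctan2(R[1,1],R[0,1])); w=-((yaw-c+180)%360-180)
    print("clock",round(s["clock"],2),"tcp",s["tcp_pos"].round(4),"yaw",round(c,1),"F",s["force"].round(1),"w",round(s["gripper_width"],3))
    print("xyz cm",d.round(2),"twist",round(w,1))
E
python3 - <<'E'
from h import *
T=ld("top0");S=ld("scene0")
print(tri(T,(132,368),S,(500,132)),tri(T,(165,263),S,(418,183)))
print(tri(T,(463,360),S,(287,4)),tri(T,(432,260),S,(238,44)))
go(.45,.35,.37,20); go(.552,-.103,.25,-1)
E
```

```text
[0.15581791 0.24814683 0.33436998] [0.31597188 0.21857649 0.30217324]
[ 0.16807741 -0.27896182  0.31770908] [ 0.33084361 -0.22955545  0.31238974]
clock 0.15 tcp [0.1542 0.6309 0.2065] yaw 76.3 F [-0.1 -0.5  1. ] w 0.998
xyz cm [-16.32 -20.29  35.4 ] twist 56.3
clock 0.15 tcp [0.1542 0.6309 0.2065] yaw 76.3 F [-0.1 -0.5  1. ] w 0.998
xyz cm [ -4.26 -61.86  56.07] twist 77.3
```

```bash
python3 -m inch '[{"xyz":[-4,-1,2],"twist":7},{"xyz":[-7,-3,5],"twist":14},{"xyz":[-10,-5,8],"twist":21},{"xyz":[-12,-7,11],"twist":28},{"xyz":[-14,-9,14],"twist":35},{"xyz":[-16,-11,18],"twist":42},{"xyz":[-16,-13,22],"twist":49},{"xyz":[-16,-15,26],"twist":56}]' 1; python3 -c "
from h import *
go(.50,.2,.37,0)"
```

```text
clock: 0.82
tcp_pos: [0.3539, 0.4386, 0.3682]
tcp_rot: [[0.002, 0.94, 0.341], [0.001, 0.341, -0.94], [-1.0, 0.003, -0.001]]
force: [0.4, 0.9, -0.2]
gripper_width: 0.999
clock 0.82 tcp [0.3539 0.4386 0.3682] yaw 20.0 F [ 0.4  0.9 -0.2] w 0.999
xyz cm [-0.18  5.59 27.42] twist 20.0
```

```bash
python3 -m inch '[{"xyz":[0,1,3],"twist":3},{"xyz":[0,2,7],"twist":6},{"xyz":[0,2.5,11],"twist":9},{"xyz":[0,3.3,15],"twist":12},{"xyz":[0,4,19],"twist":15},{"xyz":[0,5,23],"twist":18},{"xyz":[0,5.6,27],"twist":20},{"xyz":[0,5.6,27.4],"twist":20}]'; python3 -c "
from h import *
go(.552,-.1,.28,-1)"
```

```text
clock: 1.48
tcp_pos: [0.5022, 0.1952, 0.3673]
tcp_rot: [[0.002, 1.0, -0.008], [-0.001, -0.008, -1.0], [-1.0, 0.002, 0.001]]
force: [-0.2, 0.7, 0.3]
gripper_width: 0.999
clock 1.48 tcp [0.5022 0.1952 0.3673] yaw -0.5 F [-0.2  0.7  0.3] w 0.999
xyz cm [ 8.78  5.2  29.47] twist 0.5
```

```bash
python3 -m inch '[{"xyz":[0,0.5,4],"twist":0},{"xyz":[0,1,8],"twist":0},{"xyz":[0,2,12],"twist":0},{"xyz":[0,3,16],"twist":0},{"xyz":[1,4,20],"twist":0},{"xyz":[3,5,24],"twist":0},{"xyz":[5,5.2,28],"twist":0.5},{"xyz":[8,5.2,29.5],"twist":0.5}]'; python3 -c "
from h import *
go(.552,-.103,.28,-1)
from plant import ctrl
for n in('wrist','top','scene'):
    c=ctrl.camera(n);cv2.imwrite(f'pics/{n}1.png',c['image']);np.savez(n+'1.npz',**c)
c=ld('wrist1');im=c['image'].copy()
f=np.load('fit.npz')['ring']
for P in(pts_ring(*f),pts_ring(*f,r=.039)): cv2.polylines(im,[cv2.convexHull(proj(c,P).astype(np.int32))],True,(0,255,0),1)
cv2.imwrite('pics/w1ov.png',im)
"
```

```text
clock: 2.15
tcp_pos: [0.5537, -0.1034, 0.2904]
tcp_rot: [[0.008, 1.0, -0.019], [-0.004, -0.019, -1.0], [-1.0, 0.008, 0.003]]
force: [-0.1, 0.0, 0.4]
gripper_width: 1.001
clock 2.15 tcp [ 0.5537 -0.1034  0.2904] yaw -1.1 F [-0.1  0.   0.4] w 1.001
xyz cm [ 1.04 -0.18 -0.04] twist -0.1
```

View pics/w1ov.png

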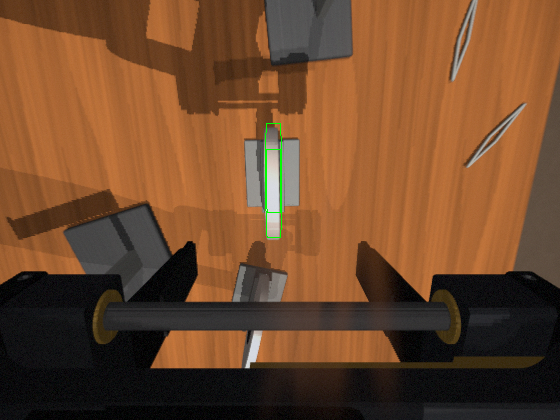

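The ring shows at wrist (273,123–238), exactly on the predicted outline and between the open fingers. Descending.

```bash
python3 -m inch '[{"xyz":[3,-0.1,0],"twist":0},{"xyz":[6,-0.1,0],"twist":0},{"xyz":[9,-0.2,0],"twist":0},{"xyz":[11,-0.2,0],"twist":0},{"xyz":[12.5,-0.2,0],"twist":0},{"xyz":[13.4,-0.2,0],"twist":0},{"xyz":[13.8,-0.2,0],"twist":0},{"xyz":[13.8,-0.2,0],"twist":0}]'; python3 -c "
from h import *
go(.552,-.103,.1525,-1)
from plant import ctrl
for n in('wrist','scene'):
    c=ctrl.camera(n);cv2.imwrite(f'pics/{n}2.png',c['image'])
"
```

```text
clock: 2.97
tcp_pos: [0.5479, -0.0995, 0.1463]
tcp_rot: [[-0.004, 1.0, -0.018], [0.001, -0.018, -1.0], [-1.0, -0.004, -0.001]]
force: [0.0, -0.1, 1.3]
gripper_width: 0.997
clock 2.97 tcp [ 0.5479 -0.0995  0.1463] yaw -1.0 F [ 0.  -0.1  1.3] w 0.997
xyz cm [-0.62  0.41  0.34] twist -0.0
```

View pics/wrist2.png

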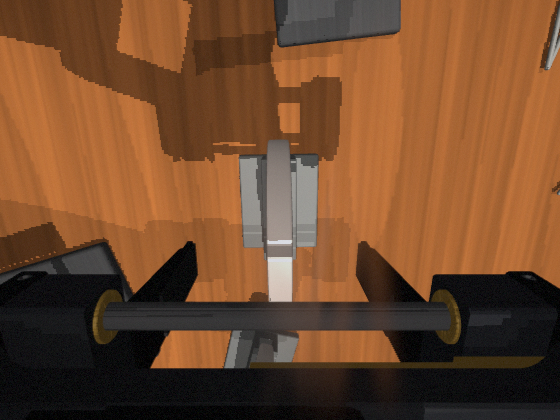

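View pics/scene2.png

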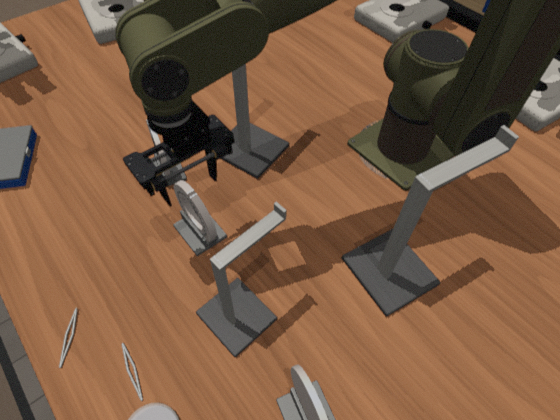

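```bash
python3 -m inch '[{"xyz":[-0.6,0.2,0.3],"twist":0},{"xyz":[-0.6,0.2,0.3],"twist":0},{"xyz":[-0.6,0.2,0.3],"twist":0},{"xyz":[-0.6,0.2,0.3],"twist":0}]'; python3 -m inch '[{"xyz":[0,0,0],"twist":0},{"xyz":[0,0,0],"twist":0},{"xyz":[0,0,0],"twist":0},{"xyz":[0,0,0],"twist":0},{"xyz":[0,0,0],"twist":0},{"xyz":[0,0,0],"twist":0},{"xyz":[0,0,0],"twist":0},{"xyz":[0,0,0],"twist":0}]' 0;  python3 -c "
from h import *
go(.551,-.103,.317,-1)
from plant import ctrl
for n in('wrist','scene'):
    c=ctrl.camera(n);cv2.imwrite(f'pics/{n}3.png',c['image'])
"
```

```text
clock: 3.4
tcp_pos: [0.5511, -0.1035, 0.1545]
tcp_rot: [[-0.001, 1.0, -0.019], [0.0, -0.019, -1.0], [-1.0, -0.001, -0.0]]
force: [0.5, -0.1, -0.1]
gripper_width: 1.003
clock: 4.07
tcp_pos: [0.551, -0.1035, 0.1545]
tcp_rot: [[-0.001, 1.0, -0.019], [0.0, -0.019, -1.0], [-1.0, -0.001, -0.0]]
force: [0.2, -0.1, 0.0]
gripper_width: 0.495
clock 4.07 tcp [ 0.551  -0.1035  0.1545] yaw -1.1 F [ 0.2 -0.1  0. ] w 0.495
xyz cm [-16.25  -0.02  -0.06] twist -0.1
```

View pics/wrist3.png

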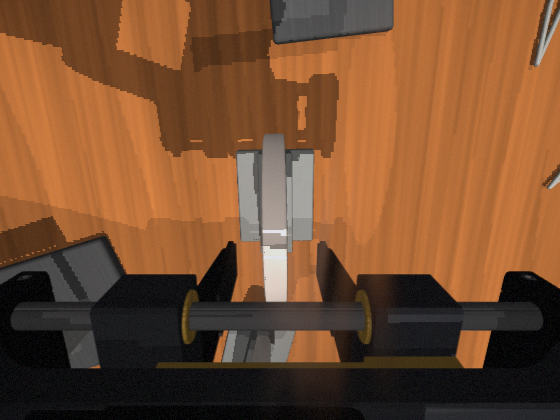

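The fingers are still closing and the ring (col 275) is centred between them. Holding until they stop.

```bash
for i in 1; do python3 -m inch '[{"xyz":[0.2,0,0],"twist":0},{"xyz":[0.2,0,0],"twist":0},{"xyz":[0.2,0,0],"twist":0},{"xyz":[0.2,0,0],"twist":0},{"xyz":[0.2,0,0],"twist":0},{"xyz":[0.2,0,0],"twist":0},{"xyz":[0.2,0,0],"twist":0},{"xyz":[0.2,0,0],"twist":0}]' 0; done; python3 -m inch '[{"xyz":[0,0,0],"twist":0},{"xyz":[0,0,0],"twist":0},{"xyz":[0,0,0],"twist":0},{"xyz":[0,0,0],"twist":0}]' 0
```

```text
clock: 4.83
tcp_pos: [0.5511, -0.1035, 0.1526]
tcp_rot: [[-0.001, 1.0, -0.019], [0.0, -0.019, -1.0], [-1.0, -0.001, -0.0]]
force: [-0.4, 0.3, 0.3]
gripper_width: 0.004
clock: 5.17
tcp_pos: [0.5511, -0.1035, 0.1526]
tcp_rot: [[-0.001, 1.0, -0.019], [0.0, -0.019, -1.0], [-1.0, -0.001, -0.0]]
force: [-0.9, -0.6, 0.3]
gripper_width: 0.008
```

The fingers closed fully (0.004), so the grasp missed. Looking.

```bash
python3 -c "
from h import *
from plant import ctrl
ims=[]
for n in('wrist','scene','top'):
    c=ctrl.camera(n);cv2.imwrite(f'pics/{n}4.png',c['image']);np.savez(n+'4.npz',**c)
    im=c['image']; P=ctrl.state(); T=P['tcp_pos'];R=P['tcp_rot']
    p=proj(c,[T,T+.019*R[:,0]])
    for q in p: cv2.circle(im,tuple(int(v) for v in q),2,(0,255,0),-1)
    print(n,p)
    if n=='scene': im=cv2.resize(im[110:260,100:300],(800,600))
    if n=='top': im=cv2.resize(im[90:240,250:450],(800,600))
    cv2.imwrite(f'pics/{n}4b.png',im)
"
```

```text
wrist [[277.18298685 252.53318319]
 [277.08813375 240.66803764]]
scene [[187.6637477  189.16273502]
 [189.2788504  195.17307846]]
top [[344.84805647 147.11876135]
 [343.54966839 148.84156904]]
```

View pics/wrist4b.png

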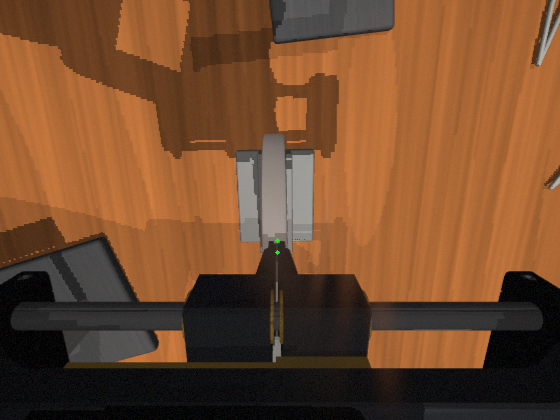

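View pics/scene4b.png

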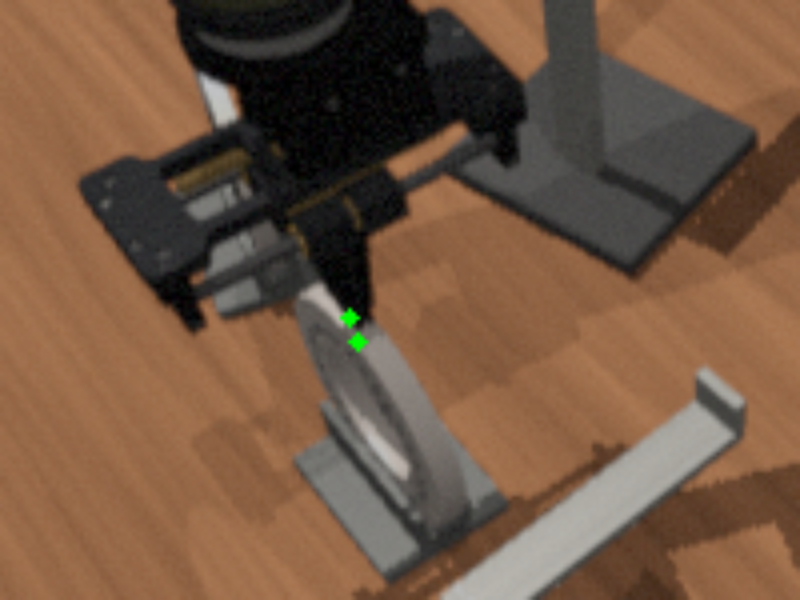

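View pics/top4b.png

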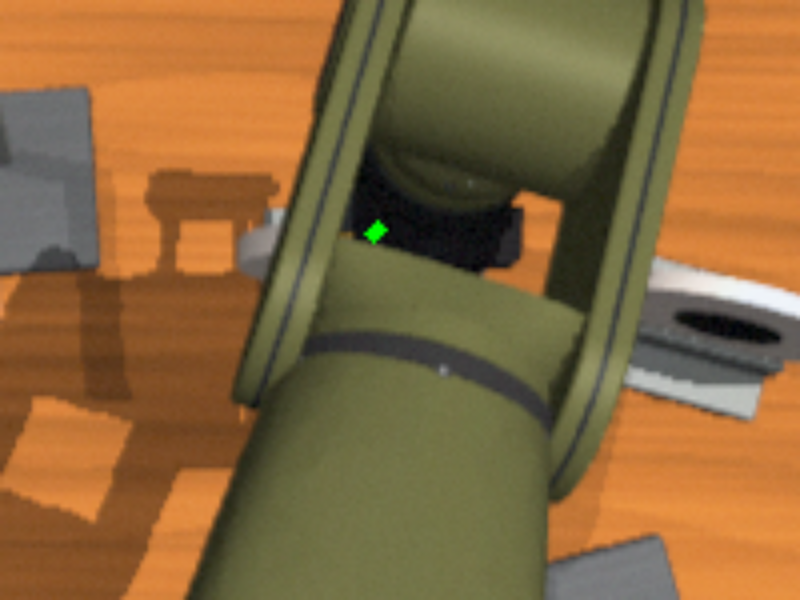

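```bash
python3 -c "
from h import *
f=np.load('fit.npz')['ring']; T=np.array([.5511,-.1035,.1526])
for n in('wrist','scene'):
    c=ld(n+'4'); k=4
    im=cv2.resize(c['image'],None,fx=k,fy=k,interpolation=cv2.INTER_CUBIC)
    for P,col in((pts_ring(*f),(0,255,0)),(pts_ring(*f,r=.039),(0,255,0)),(box(T[0],T[1],0,-.012,.012,.02,.1336,.18),(0,0,255))):
        cv2.polylines(im,[cv2.convexHull(((proj(c,P)+.5)*k).astype(np.int32))],True,col,1)
    x,y=(200,120) if n=='wrist' else (130,140)
    cv2.imwrite(f'pics/{n}4c.png',im[y*k:y*k+600,x*k:x*k+600])
"
```

```text
(no output)
```

View pics/wrist4c.png

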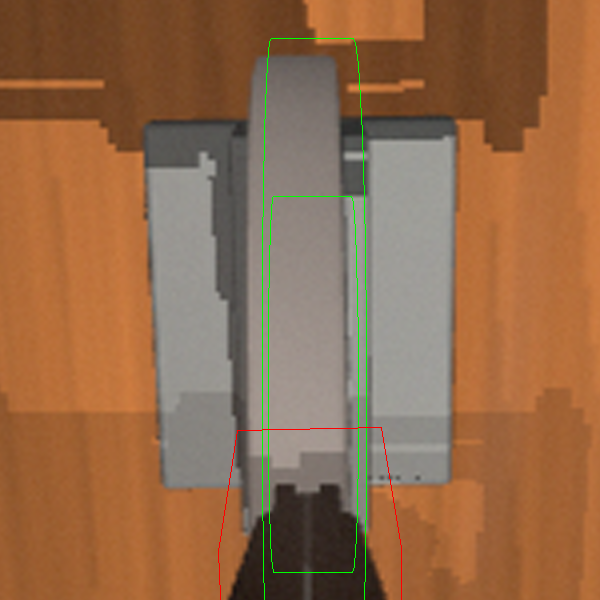

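View pics/scene4c.png

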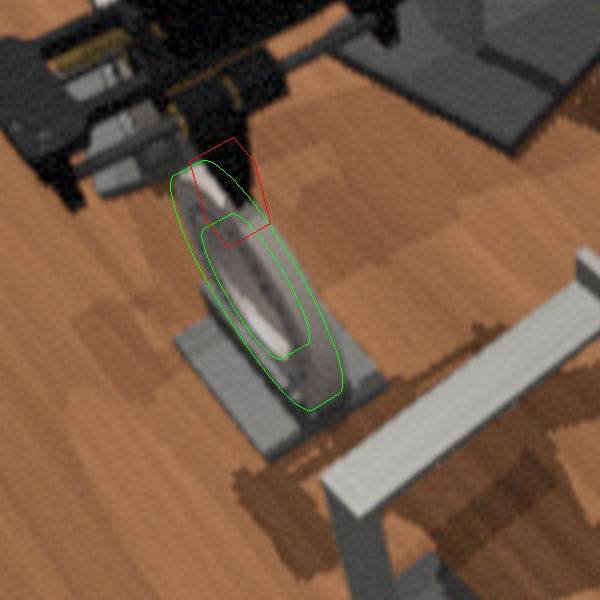

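```bash
python3 -c "
from h import *
c=ld('wrist0')
T=np.array([.15425,.63094,.20648]);R=np.array([[-4.81415069e-04,  2.37472891e-01,  9.71394047e-01],[-1.46704188e-03,  9.71392946e-01, -2.37473349e-01],[-9.99998808e-01, -1.53939900e-03, -1.19260525e-04]])
for e in(-.02,-.01,0,.01,.019):
  for z in(-.01,.01): print(e,z,proj(c,[T+R@[e,s*.0475,z] for s in(1,-1)]).round(0).tolist())
im=cv2.imread('pics/wrist0.png'); cv2.imwrite('pics/w0z.png',cv2.resize(im[220:380,150:410],(780,480)))
"
```

```text
-0.02 -0.01 [[365.0, 253.0], [191.0, 253.0]]
-0.02 0.01 [[362.0, 285.0], [194.0, 286.0]]
-0.01 -0.01 [[361.0, 246.0], [196.0, 246.0]]
-0.01 0.01 [[358.0, 277.0], [198.0, 277.0]]
0 -0.01 [[356.0, 239.0], [200.0, 239.0]]
0 0.01 [[354.0, 269.0], [202.0, 269.0]]
0.01 -0.01 [[352.0, 233.0], [204.0, 233.0]]
0.01 0.01 [[350.0, 262.0], [206.0, 262.0]]
0.019 -0.01 [[349.0, 228.0], [207.0, 228.0]]
0.019 0.01 [[347.0, 256.0], [208.0, 256.0]]
```

View pics/w0z.png

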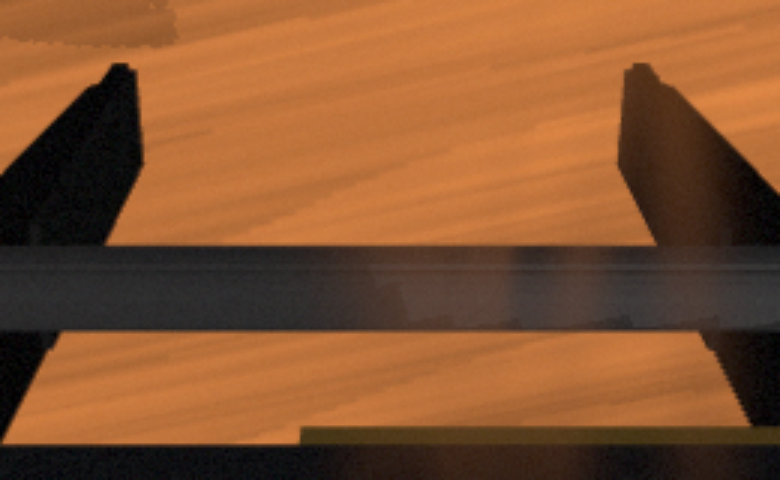

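```bash
python3 -c "
from h import *
T=np.array([.5511,-.1035,.1526])
k=8
for n,x,y in(('scene',165,160),('wrist',240,210)):
    c=ld(n+'4'); im=cv2.resize(c['image'],None,fx=k,fy=k,interpolation=cv2.INTER_CUBIC)
    for z,col in((.1336,(0,0,255)),(.1526,(0,255,255)),(.1606,(0,255,0))):
        cv2.polylines(im,[cv2.convexHull(((proj(c,box(T[0],T[1],0,-.004,.004,.02,z,z))+.5)*k).astype(np.int32))],True,col,1)
    cv2.imwrite(f'pics/{n}4d.png',im[y*k:y*k+480,x*k:x*k+560])
"
```

```text
(no output)
```

View pics/scene4d.png

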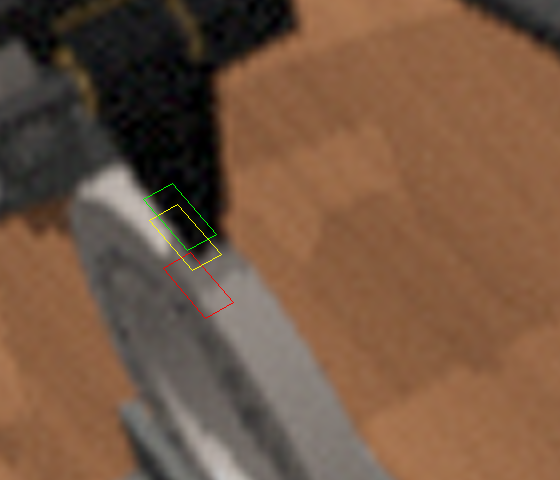

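View pics/wrist4d.png

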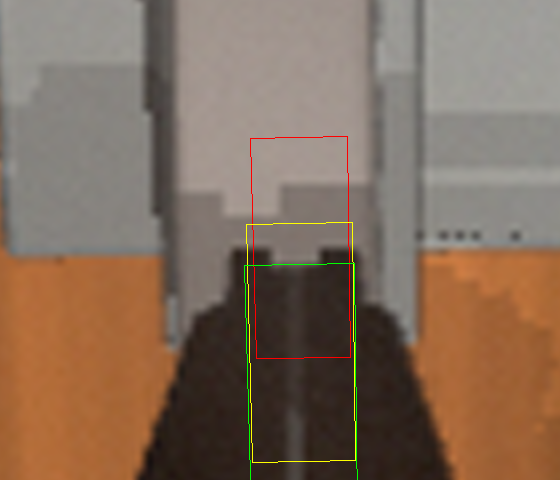

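Both cameras put the closed tips about 6 mm above the reported TCP, not 19 mm ahead of it, at z of about 0.158. They therefore closed just above the ring, which has not moved. I open, go about 24 mm lower and regrip.

```bash
python3 -m inch '[{"xyz":[0,-0.2,0.2],"twist":0},{"xyz":[0,-0.2,0.2],"twist":0},{"xyz":[0,-0.2,0.2],"twist":0},{"xyz":[0,-0.2,0.2],"twist":0},{"xyz":[0,-0.2,0.2],"twist":0},{"xyz":[0,-0.2,0.2],"twist":0},{"xyz":[0,-0.2,0.2],"twist":0},{"xyz":[0,-0.2,0.2],"twist":0}]' 0.6; python3 -m inch '[{"xyz":[0.5,0,0],"twist":0},{"xyz":[1,0,0],"twist":0},{"xyz":[1.5,0,0],"twist":0},{"xyz":[2,0,0],"twist":0},{"xyz":[2.3,0,0],"twist":0},{"xyz":[2.3,0,0],"twist":0},{"xyz":[2.3,0,0],"twist":0}]'
python3 -c "
from h import *
from plant import ctrl
c=ctrl.camera('wrist');a=c['image'][180:380,150:410];c=ctrl.camera('scene');b=c['image'][130:260,110:279]
cv2.imwrite('pics/c5.png',np.hstack([cv2.resize(a,(400,308)),cv2.resize(b,(400,308))]))"
```

```text
clock: 5.98
tcp_pos: [0.549, -0.1054, 0.1526]
tcp_rot: [[-0.001, 1.0, -0.019], [0.0, -0.019, -1.0], [-1.0, -0.001, -0.0]]
force: [0.2, -0.0, -0.5]
gripper_width: 0.506
clock: 6.57
tcp_pos: [0.5489, -0.1054, 0.1292]
tcp_rot: [[-0.002, 1.0, -0.019], [0.001, -0.019, -1.0], [-1.0, -0.002, -0.001]]
force: [0.4, -0.4, -0.9]
gripper_width: 0.599
```

View pics/c5.png

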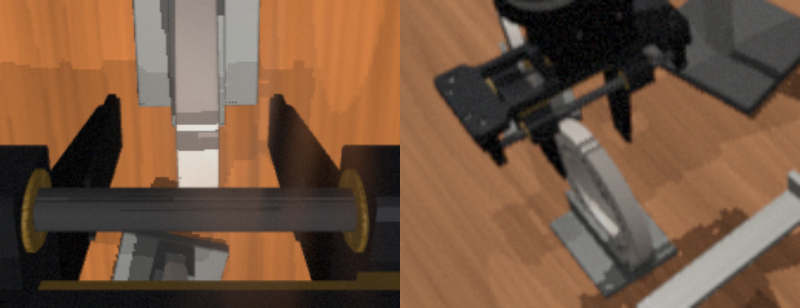

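The ring's top now sits between the fingers, at crop (197,140) between tips at (115,100) and (277,100), and the tips straddle the rim. Closing.

```bash
python3 -m inch '[{"xyz":[0,0,0],"twist":0},{"xyz":[0,0,0],"twist":0},{"xyz":[0,0,0],"twist":0},{"xyz":[0,0,0],"twist":0},{"xyz":[0,0,0],"twist":0},{"xyz":[0,0,0],"twist":0},{"xyz":[0,0,0],"twist":0},{"xyz":[0,0,0],"twist":0}]' 0; python3 -m inch '[{"xyz":[0,0,0],"twist":0},{"xyz":[0,0,0],"twist":0},{"xyz":[0,0,0],"twist":0},{"xyz":[0,0,0],"twist":0}]' 0
python3 -c "
from h import *
from plant import ctrl
c=ctrl.camera('wrist');a=c['image'][180:380,150:410];c=ctrl.camera('scene');b=c['image'][130:260,110:279]
cv2.imwrite('pics/c6.png',np.hstack([cv2.resize(a,(400,308)),cv2.resize(b,(400,308))]))"
```

```text
clock: 7.33
tcp_pos: [0.5492, -0.1055, 0.1298]
tcp_rot: [[-0.0, 1.0, -0.019], [0.0, -0.019, -1.0], [-1.0, -0.0, -0.0]]
force: [0.7, 0.2, 0.0]
gripper_width: 0.166
clock: 7.67
tcp_pos: [0.5492, -0.1055, 0.1298]
tcp_rot: [[-0.0, 1.0, -0.019], [0.0, -0.019, -1.0], [-1.0, -0.0, -0.0]]
force: [-0.4, -0.9, -0.4]
gripper_width: 0.164
```

View pics/c6.png

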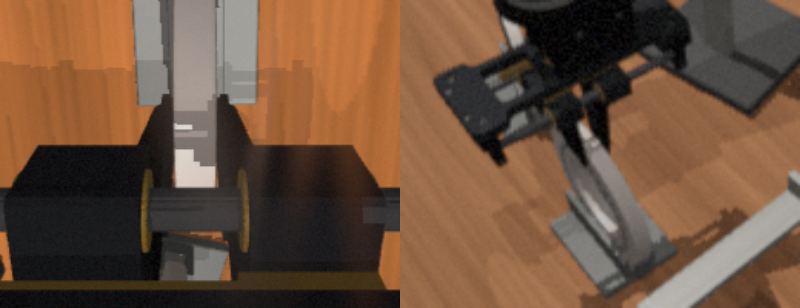

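Gripped, at 0.164 × 95 = 15.6 mm. Lifting.

```bash
python3 -m inch '[{"xyz":[-1,0,0],"twist":0},{"xyz":[-2.5,0,0],"twist":0},{"xyz":[-4.5,0,0],"twist":0},{"xyz":[-7,0,0],"twist":0},{"xyz":[-10,0,0],"twist":0},{"xyz":[-13,0,0],"twist":0},{"xyz":[-15.5,0,0],"twist":0},{"xyz":[-16.6,0,0],"twist":0}]'
python3 -c "
from h import *
from plant import ctrl
h=np.load('fit.npz')['hook'];u=np.array([np.cos(h[2]),np.sin(h[2])])
p=h[:2]-.145*u; print('approach',p)
go(p[0],p[1],.296,np.degrees(h[2]))
c=ctrl.camera('wrist');a=c['image'][80:380,100:460];c=ctrl.camera('scene');b=c['image'][80:260,70:286]
cv2.imwrite('pics/c7.png',np.hstack([cv2.resize(a,(400,333)),cv2.resize(b,(400,333))]))"
```

```text
clock: 8.43
tcp_pos: [0.5505, -0.1059, 0.301]
tcp_rot: [[0.006, 1.0, -0.019], [-0.002, -0.019, -1.0], [-1.0, 0.006, 0.001]]
force: [0.8, -0.0, -1.3]
gripper_width: 0.165
approach [0.41157118 0.09070096]
clock 8.43 tcp [ 0.5505 -0.1059  0.301 ] yaw -1.1 F [ 0.8 -0.  -1.3] w 0.165
xyz cm [  0.38 -14.27 -19.39] twist -6.5
```

View pics/c7.png

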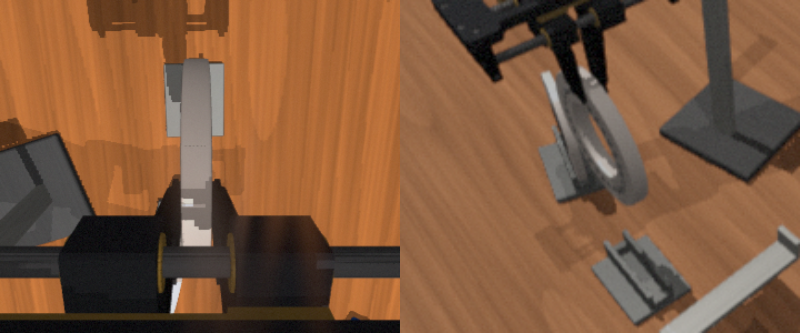

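The ring is lifted clear and upright, and the stand is empty at crop (640,270). Moving back first, then across to in front of the hook tip.

```bash
python3 -m inch '[{"xyz":[0.4,-3,0],"twist":-1},{"xyz":[0.4,-6,-1],"twist":-2},{"xyz":[0.4,-9,-3],"twist":-3},{"xyz":[0.4,-11,-6],"twist":-4},{"xyz":[0.4,-12.8,-9.5],"twist":-5},{"xyz":[0.4,-13,-13],"twist":-6},{"xyz":[0.4,-13,-16.5],"twist":-6.5},{"xyz":[0.4,-13,-19.4],"twist":-6.5}]'
python3 -m inch '[{"xyz":[0,0,0],"twist":0},{"xyz":[0,0,0],"twist":0},{"xyz":[0,0,0],"twist":0}]'
python3 -c "
from h import *
from plant import ctrl
h=np.load('fit.npz')['hook'];u=np.array([np.cos(h[2]),np.sin(h[2])])
p=h[:2]-.13*u; print('approach',p)
go(p[0],p[1],.296,np.degrees(h[2]))
s=ctrl.state();T=s['tcp_pos'];R=s['tcp_rot'];yaw=np.arctan2(R[1,1],R[0,1])
for n in('scene','wrist','top'):
    c=ctrl.camera(n);np.savez(n+'8.npz',**c);k=3;im=cv2.resize(c['image'],None,fx=k,fy=k)
    for P in (pts_ring(T[0],T[1],yaw,z=T[2]-.05),pts_ring(T[0],T[1],yaw,z=T[2]-.05,r=.039),box(*h,-.072,.065,.024,.232,.24),box(*h,-.072,-.066,.024,.24,.258)):
        cv2.polylines(im,[cv2.convexHull(((proj(c,P)+.5)*k).astype(np.int32))],True,(0,255,0),1)
    x,y={'scene':(180,130),'wrist':(150,0),'top':(180,80)}[n]
    cv2.imwrite(f'pics/{n}8.png',im[y*k:y*k+600,x*k:x*k+780])
"
```

```text
clock: 9.2
tcp_pos: [0.4224, 0.0924, 0.2915]
tcp_rot: [[0.001, 0.995, 0.095], [-0.001, 0.095, -0.995], [-1.0, 0.001, 0.001]]
force: [1.0, -0.6, -1.8]
gripper_width: 0.166
clock: 9.45
tcp_pos: [0.4216, 0.092, 0.2894]
tcp_rot: [[-0.002, 0.995, 0.096], [-0.002, 0.096, -0.995], [-1.0, -0.002, 0.002]]
force: [-0.1, 0.4, -1.5]
gripper_width: 0.166
approach [0.42650526 0.0921057 ]
clock 9.45 tcp [0.4216 0.092  0.2894] yaw 5.5 F [-0.1  0.4 -1.5] w 0.166
xyz cm [-0.66  0.49  0.04] twist 0.1
```

View pics/scene8.png

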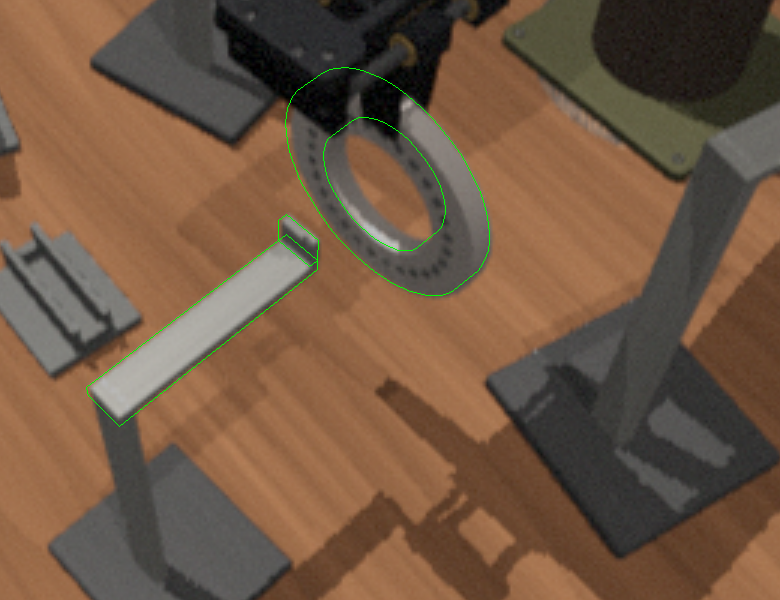

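View pics/wrist8.png

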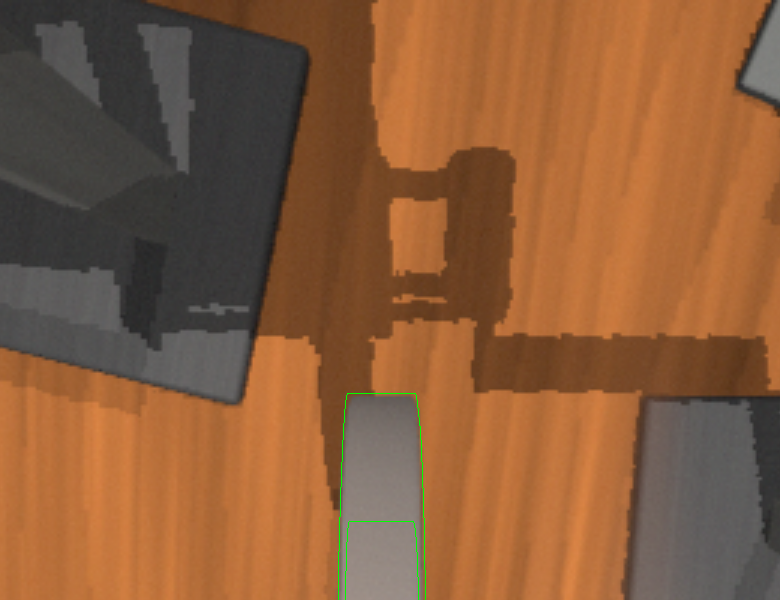

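View pics/top8.png

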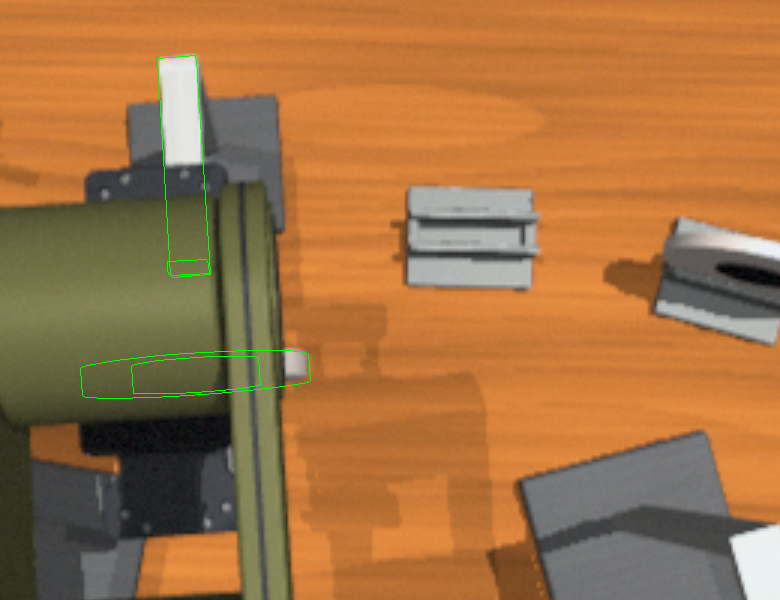

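The overlay matches the ring in all three views, so the ring centre is at TCP z − 0.05, aligned with the bar. The tip at scene (279,205) faces the bore. Threading it on.

```bash
python3 -m inch '[{"xyz":[-0.4,0.3,0],"twist":0},{"xyz":[-0.4,1.5,0],"twist":0},{"xyz":[-0.4,3,0],"twist":0},{"xyz":[-0.4,4.5,0],"twist":0},{"xyz":[-0.4,6,0],"twist":0},{"xyz":[-0.4,7.5,0],"twist":0},{"xyz":[-0.4,8,0],"twist":0},{"xyz":[-0.4,8,0],"twist":0}]'
cat > chk.py <<'E'
from h import *
from plant import ctrl
import sys
h=np.load('fit.npz')['hook'];u=np.array([np.cos(h[2]),np.sin(h[2])])
s=ctrl.state();T=s['tcp_pos'];d=T[:2]-h[:2];print('hook-local',d@u,d@[-u[1],u[0]])
p=h[:2]+float(sys.argv[2])*u
go(p[0],p[1],float(sys.argv[3]),np.degrees(h[2]))
c=ctrl.camera('scene');cv2.imwrite(f'pics/chk{sys.argv[1]}.png',cv2.resize(c['image'][120:320,140:400],(780,600)))
E
python3 chk.py 1 0 .295
```

```text
clock: 10.27
tcp_pos: [0.5029, 0.098, 0.2947]
tcp_rot: [[-0.001, 0.996, 0.092], [-0.002, 0.092, -0.996], [-1.0, -0.001, 0.002]]
force: [0.6, -0.4, -1.8]
gripper_width: 0.169
hook-local -0.053425824955041244 -0.0012748779642417435
clock 10.27 tcp [0.5029 0.098  0.2947] yaw 5.3 F [ 0.6 -0.4 -1.8] w 0.169
xyz cm [-0.04  5.34 -0.14] twist -0.1
```

View pics/chk1.png

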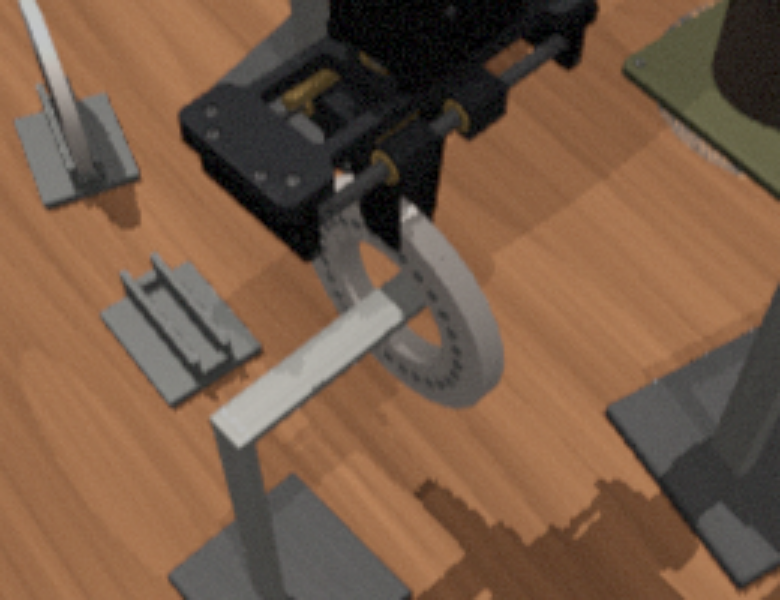

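The bar passes through the bore at crop (390,300) with no contact force. Going on to mid-bar.

```bash
python3 -m inch '[{"xyz":[0,1,-0.1],"twist":0},{"xyz":[0,2.2,-0.1],"twist":0},{"xyz":[0,3.5,-0.1],"twist":0},{"xyz":[0,4.5,-0.1],"twist":0},{"xyz":[0,5,-0.1],"twist":0},{"xyz":[0,5,-0.1],"twist":0},{"xyz":[0,5,-0.1],"twist":0}]'; python3 chk.py 2 0 .254
```

```text
clock: 10.9
tcp_pos: [0.5517, 0.1037, 0.2945]
tcp_rot: [[-0.002, 0.996, 0.092], [-0.002, 0.092, -0.996], [-1.0, -0.002, 0.002]]
force: [-0.0, -0.6, -2.5]
gripper_width: 0.164
hook-local -0.0042650571088913005 -0.0001860660569478648
clock 10.9 tcp [0.5517 0.1037 0.2945] yaw 5.3 F [-0.  -0.6 -2.5] w 0.164
xyz cm [ 4.05  0.43 -0.03] twist -0.1
```

View pics/chk2.png

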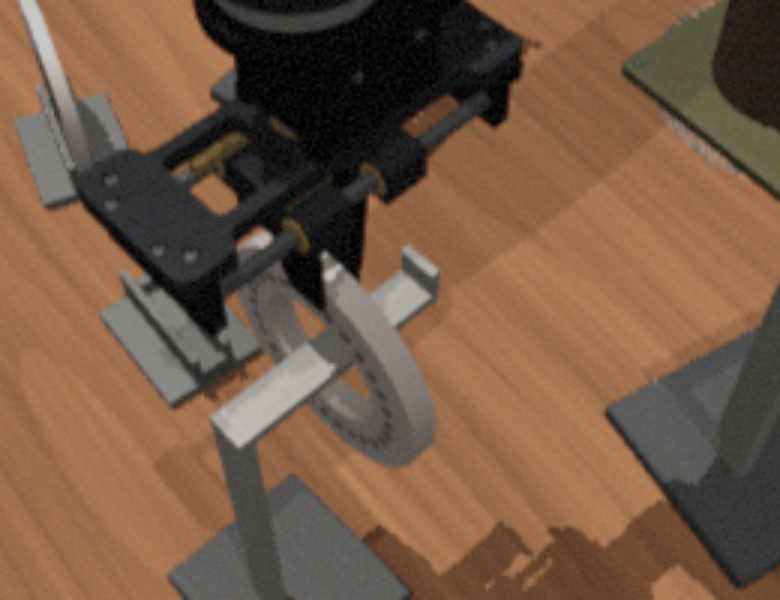

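```bash
python3 -m inch '[{"xyz":[0.8,0,0],"twist":0},{"xyz":[1.6,0,0],"twist":0},{"xyz":[2.4,0,0],"twist":0},{"xyz":[3.1,0,0],"twist":0},{"xyz":[3.5,0,0],"twist":0},{"xyz":[3.7,0,0],"twist":0},{"xyz":[3.7,0,0],"twist":0},{"xyz":[3.7,0,0],"twist":0}]';python3 -m inch '[{"xyz":[0.1,0,0],"twist":0},{"xyz":[0.2,0,0],"twist":0},{"xyz":[0.2,0,0],"twist":0},{"xyz":[0.2,0,0],"twist":0}]'
```

```text
clock: 11.62
tcp_pos: [0.5516, 0.1037, 0.2577]
tcp_rot: [[-0.001, 0.996, 0.092], [-0.002, 0.092, -0.996], [-1.0, -0.001, 0.002]]
force: [-0.2, -0.4, -1.8]
gripper_width: 0.167
clock: 11.95
tcp_pos: [0.5516, 0.1037, 0.2558]
tcp_rot: [[-0.001, 0.996, 0.092], [-0.002, 0.092, -0.996], [-1.0, -0.001, 0.002]]
force: [0.8, 0.5, -2.0]
gripper_width: 0.167
```

```bash
python3 -m inch '[{"xyz":[0.1,0,0],"twist":0},{"xyz":[0.2,0,0],"twist":0},{"xyz":[0.2,0,0],"twist":0},{"xyz":[0.2,0,0],"twist":0}]';python3 -m inch '[{"xyz":[0.1,0,0],"twist":0},{"xyz":[0.1,0,0],"twist":0},{"xyz":[0.1,0,0],"twist":0}]'
```

```text
clock: 12.28
tcp_pos: [0.5517, 0.1036, 0.254]
tcp_rot: [[-0.0, 0.996, 0.092], [-0.002, 0.092, -0.996], [-1.0, -0.001, 0.002]]
force: [1.0, 0.1, -0.6]
gripper_width: 0.164
clock: 12.53
tcp_pos: [0.5519, 0.1035, 0.2537]
tcp_rot: [[0.0, 0.996, 0.092], [-0.002, 0.092, -0.996], [-1.0, 0.0, 0.002]]
force: [-1.4, -1.1, 1.4]
gripper_width: 0.163
```

Contact: the vertical force rose from −2 N to +1.4 N, so the bar now carries the ring. Checking, then opening partway, because the tip is near the fingers.

```bash
python3 chk.py 3 0 .254; python3 -m inch '[{"xyz":[0,0,0],"twist":0},{"xyz":[0,0,0],"twist":0},{"xyz":[0,0,0],"twist":0},{"xyz":[0,0,0],"twist":0},{"xyz":[0,0,0],"twist":0},{"xyz":[0,0,0],"twist":0}]' 0.5; python3 chk.py 4 0 .254
```

```text
hook-local -0.004042382175527337 -0.00038900264668597593
clock 12.53 tcp [0.5519 0.1035 0.2537] yaw 5.3 F [-1.4 -1.1  1.4] w 0.163
xyz cm [-0.03  0.4  -0.04] twist -0.1
clock: 13.08
tcp_pos: [0.5519, 0.1035, 0.2535]
tcp_rot: [[0.0, 0.996, 0.092], [-0.002, 0.092, -0.996], [-1.0, -0.0, 0.002]]
force: [-0.4, 0.8, 0.4]
gripper_width: 0.486
hook-local -0.0040943107792804885 -0.00035920099663123506
clock 13.08 tcp [0.5519 0.1035 0.2535] yaw 5.3 F [-0.4  0.8  0.4] w 0.486
xyz cm [-0.05  0.41 -0.04] twist -0.1
```

View pics/chk4.png

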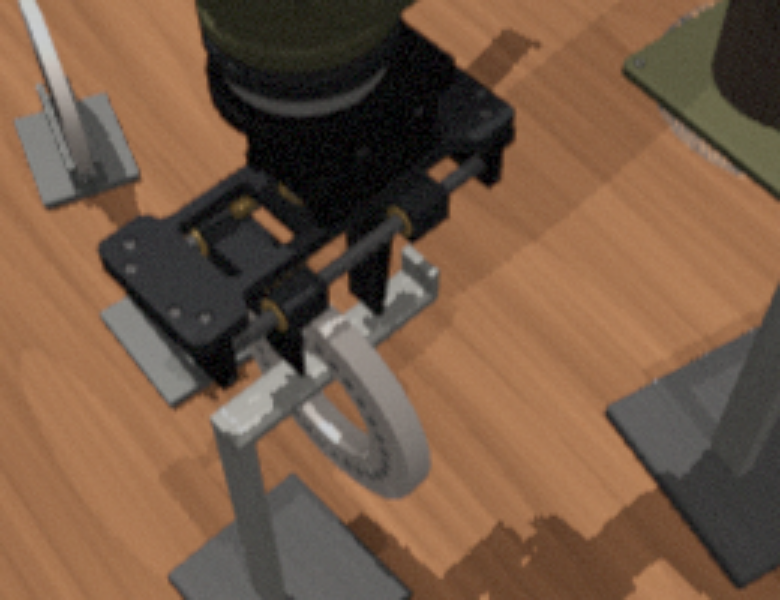

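The ring hangs on the bar and both fingers are clear of it, at crop (295,350) and (372,290). Raising straight up.

```bash
python3 -m inch '[{"xyz":[-0.6,0,0],"twist":0},{"xyz":[-1.5,0,0],"twist":0},{"xyz":[-3,0,0],"twist":0},{"xyz":[-5,0,0],"twist":0},{"xyz":[-8,0,0],"twist":0},{"xyz":[-11,0,0],"twist":0},{"xyz":[-13,0,0],"twist":0},{"xyz":[-13,0,0],"twist":0}]'; python3 -m inch '[{"xyz":[0,-3,0],"twist":0},{"xyz":[0,-7,0],"twist":0},{"xyz":[0,-11,0],"twist":0},{"xyz":[0,-15,0],"twist":0},{"xyz":[0,-17,0],"twist":0},{"xyz":[0,-17,0],"twist":0},{"xyz":[0,-17,0],"twist":0},{"xyz":[0,-17,0],"twist":0}]'; python3 chk.py 5 0 .254; python3 -m inch '[{"xyz":[0,0,0],"twist":0},{"xyz":[0,0,0],"twist":0},{"xyz":[0,0,0],"twist":0},{"xyz":[0,0,0],"twist":0},{"xyz":[0,0,0],"twist":0},{"xyz":[0,0,0],"twist":0},{"xyz":[0,0,0],"twist":0},{"xyz":[0,0,0],"twist":0}]';python3 chk.py 6 0 .254
python3 - <<'E'
from h import *
from plant import ctrl
a=cv2.imread('pics/chk5.png').astype(int);b=cv2.imread('pics/chk6.png').astype(int)
print('diff max around ring',np.abs(cv2.blur(a.astype(np.uint8),(9,9)).astype(int)-cv2.blur(b.astype(np.uint8),(9,9)))[250:520,200:500].max())
c=ctrl.camera('top');o=ld('top0')
cv2.imwrite('pics/top9.png',np.vstack([cv2.resize(c['image'][80:220,100:480],(780,287)),cv2.resize(o['image'][80:220,100:480],(780,287))]))
E
```

```text
clock: 13.8
tcp_pos: [0.5536, 0.104, 0.3912]
tcp_rot: [[0.011, 0.996, 0.092], [-0.001, 0.092, -0.996], [-1.0, 0.011, 0.002]]
force: [-0.4, 0.8, 0.5]
gripper_width: 0.501
clock: 14.47
tcp_pos: [0.3847, 0.0883, 0.3891]
tcp_rot: [[0.012, 0.996, 0.092], [-0.001, 0.092, -0.996], [-1.0, 0.011, 0.002]]
force: [-0.4, 0.3, -0.3]
gripper_width: 0.502
hook-local -0.1720204943284082 0.0001513870446427576
clock 14.47 tcp [0.3847 0.0883 0.3891] yaw 5.3 F [-0.4  0.3 -0.3] w 0.502
xyz cm [13.71 17.05 -0.04] twist -0.1
clock: 15.18
tcp_pos: [0.3849, 0.0883, 0.3889]
tcp_rot: [[0.011, 0.996, 0.092], [-0.001, 0.092, -0.996], [-1.0, 0.01, 0.002]]
force: [0.4, 0.1, -0.2]
gripper_width: 0.502
hook-local -0.17179484814276622 0.00015448786622166213
clock 15.18 tcp [0.3849 0.0883 0.3889] yaw 5.3 F [ 0.4  0.1 -0.2] w 0.502
xyz cm [13.67 17.04 -0.04] twist -0.1
diff max around ring 4
```

View pics/chk6.png

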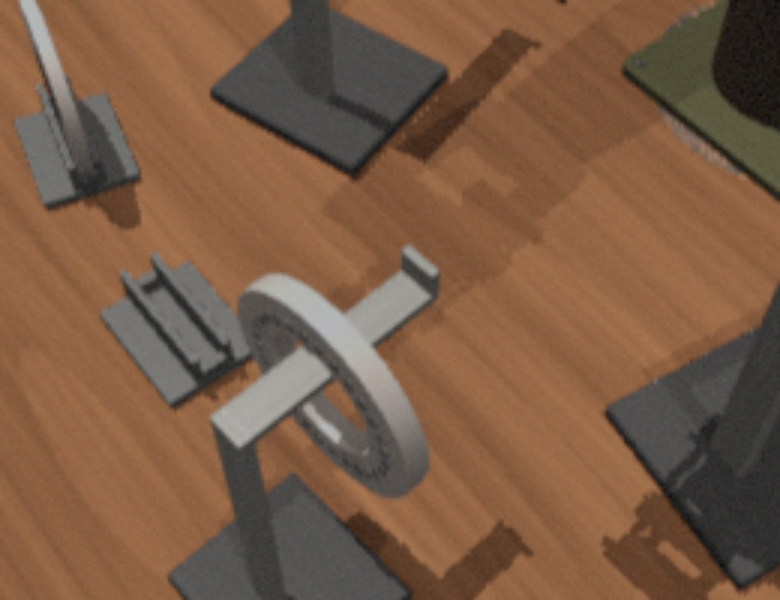

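View pics/top9.png

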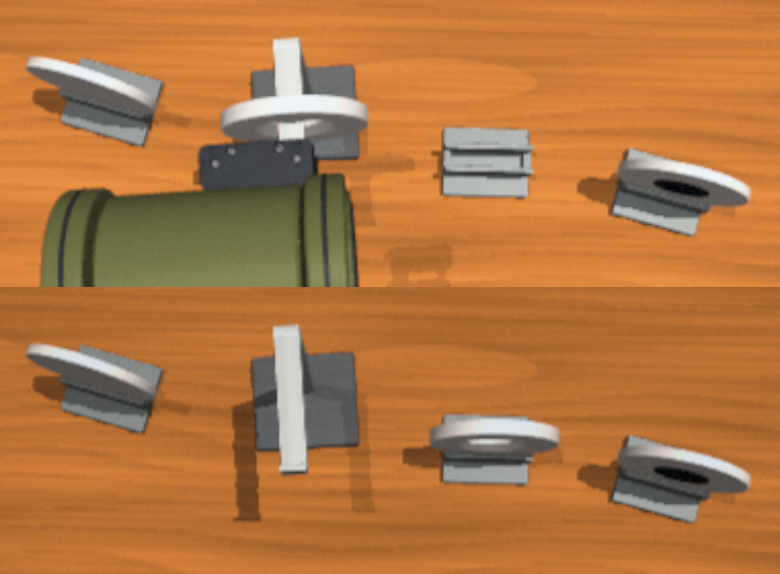

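The ring hangs still, crossing the bar at crop (330,350) mid-bar. Both plates are where they were, and the robot is clear of everything.

```bash
python3 -c "
from plant import ctrl
print(ctrl.sign_off())"
```

```text
the job is handed in; nothing more can be done
None
```

The ring lamp hangs on the bar of the smallest J-hook, near mid-bar (about 4 mm on the tip side of the middle), and the job was handed in at about 15 s on the robot's clock. I gripped it by its top rim, lifted it out, threaded it over the upturned tip and lowered it. The vertical force went from −2 N to +1.4 N as the bar took the weight; then I released it.

**Last checks:**
- Two scene pictures about 0.7 s apart show the ring upright and not moving.
- Compared by eye in the top picture from before and after, both stage plates stand where they were.
- The gripper is open and touching nothing, with force readings at noise level.

**What went wrong or disagreed:**
- **First grasp:** it closed on nothing, just above the ring. The cameras showed the fingertips about 6 mm behind the reported TCP, not 19 mm ahead as stated. I regripped about 23 mm lower and the grip held at 15.6 mm, matching the 16 mm ring.
- **Move drift:** some moves ended 4 to 6 mm off target, which I corrected each time.
- **Not measured:** I did not work out the ring's hung height from images after release. At contact the TCP reading put its centre at about 204 mm, within the 186 to 212 mm range.

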